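# Clear the lantern maker's bench

## Robot

A 6-joint arm with a two-finger parallel gripper is mounted at the origin on the work surface. World frame = base frame: x ahead of the robot, y to its left, z up, the work surface at z = 0. Lengths are in m, angles in rad, forces in N, time in s.
With the tool pointing down it reaches from about 0.375 to 0.9 m from the base axis. Payload 3.1 kg.
Tool frame: the origin (TCP) lies midway between the tips of the shut fingers; the grasp point (between the pads) lies 19 mm behind it; z points along the fingers, y is the line along which they close (so a half turn about z gives the same grasp; the last joint's range is limited). The gripper opens to 85 mm and grips with 20 to 120 N. Pads are 22 mm wide; open, the fingers measure 114 mm over their backs; the gripper's body (76 mm by 85 mm) begins 54 mm behind the grasp point. The pads swing forward as they close: fully open they stand 13 mm farther back than shut.
Start: joints at [-1.337, 0.527, 1.433, -0, 1.181, -0.178], TCP at [0.25, -0.573, 0.231] pointing down, gripper open.
Joint ranges: [-3.08, 3.08], [-0.75, 2.2], [0.22, 2.44], [-1.43, 4.57], [0, 2.65], [-2.85, 2.85]. Speed limits (rad/s): [2.79, 2.79, 3.14, 3.14, 3.14, 3.14].

## Interface

Orientations are given as a unit quaternion [x, y, z, w].
In Python, from station import manip gives the robot as it stands.
- The arm moves only by the tool step_arm, never from a script. Its argument "targets" is text: rows parted by semicolons, each of 4 numbers parted by spaces: the shift along the tool's x, y, z in mm, then the turn about the tool's z in degrees. A call has 1 to 12 rows; each row is the pose to reach, as a shift and turn from the pose commanded when the call began, along the tool's axes at that moment; what a row does not reach only later rows make up. A row lasts 1/10 s, in which the tool goes at most 50 mm and 8.59 degrees, less where a joint would pass 70% of its speed; a pose out of reach is approached as far as the arm can. A call with a gripper value outside its range is refused whole. "gripper" is the closure, from 0 (fully open) to 1 (shut), set as the call begins (left out, the last holds). The fingers move at their own pace and stop on an object; "squeeze" is the grip in N (left out, the last holds). Time passes only in rows, so rows that repeat a pose let the fingers close. It gives the time, the measured TCP pose, the force, the opening and the grip force at its end, in the units of the state.
- manip.sense(): the state, without advancing time (a new reading comes with each control period).
- manip.snapshot(name): name is "scene" or "top" or "wrist"; returns the picture (384x512x3 uint8, red, green, blue); there is no depth.
- manip.get_calibration(name): a dict with "fov_y" (degrees; the focal length in pixels is half the picture's height over the tangent of half this angle, whatever the lens; pixels are square), "cx", "cy" (the principal point, pixels), "extrinsics" (4x4, takes a point from camera to world coordinates); the wrist camera has in their place "tool_from_camera" (4x4, takes a point from camera to tool coordinates, whose origin is the TCP and whose axes are the flange's). Camera axes: x right, y down, z forward; pixel columns grow to the right and rows downward; lengths in m; the calibration is good to about 2 mm. A picture is of the moment at which its call begins: read the wrist's pose just before it. get_calibration takes no time and is no camera call.
- manip.sign_off(): hands the job in; it is judged then, once.
Trained networks look in the newest picture that a camera, given by its name, has taken for a name from the list of things; names that differ only in an ending like _2 or _b are one class to them, and where a whole thing is asked for, a point or a joint stands for the part that bears it (a point fixed in the world has none). Each returns a list of dicts, best first, with "p" (0 to 1); they miss things now and then, are a little off and sometimes report something else, mostly with a low value. They report only what shows in the picture. A call takes as long as a camera call. They do not tell look-alikes from the thing itself.
- manip.recognise(camera, query): "position" ([column, row] in pixels, amid what is visible of it).
- manip.masks_of(camera, query): "pixels" (384x512 bool, what is visible of it) and "position" ([column, row] in pixels, amid what is visible of it).
- manip.mark_of(camera, query): "position" ([column, row] in pixels: a listed point, or the origin of a listed thing).
The state is a dict: "t": time; "q": joint angles; "qd": joint speeds; "tau": joint torques, N m; "tcp_pos": TCP position; "tool_rot": TCP orientation; "force": force on the tool from outside, world axes, zero at the start; "ft_torque": the same for the moment, N m; "finger_gap": opening from 0.0 (shut) to 1.0 (fully open); "gripper_force": force on a finger pad.
Only numpy, scipy, OpenCV 4.12 (cv2) and the standard library are available. Lean on these libraries where they do the work, as an engineer would, in place of code of your own. Each camera call takes 0.05 s, during which the arm holds its last target. There are 200 camera calls.

## Task

Sort the five loose things on the lantern maker's bench into their places: lay both bamboo struts in the plywood tray, flat on its floor, parallel to its long side and not one on top of the other; put each twine spool right down over a peg of its own on the pegged board; and stand the paste jar upright in the round dish. Leave the mug and the brush where they are.

Things in the scene. Friction and masses are not known exactly. Their poses are not given: they have to be found in the camera images.
- strut_a_mid (a point): Split-bamboo strut, a flat pale stick 100 mm long, 18 mm wide and 12 mm thick with two darker joints, lying on the bench; one of two alike. The point is its centre, 6 mm above its underside; x runs along its length, z up. Loose, 20 to 45 g.
- strut_b_mid (a point): Split-bamboo strut, a flat pale stick 100 mm long, 18 mm wide and 12 mm thick with two darker joints, lying on the bench; the other of the two. The point is its centre, 6 mm above its underside; x runs along its length, z up. Loose, 20 to 45 g.
- spool_a_mid (a point): Spool of twine standing on end: 44 mm outside diameter, 40 mm high, with an open bore of 26 mm diameter right through along its axis; one of two alike. The point is its centre, 20 mm above its underside, z along the axis. Loose, 35 to 70 g.
- spool_b_mid (a point): Spool of twine standing on end: 44 mm outside diameter, 40 mm high, with an open bore of 26 mm diameter right through along its axis; the other of the two. The point is its centre, 20 mm above its underside, z along the axis. Loose, 35 to 70 g.
- jar_mid (a point): Closed white paste jar standing upright, 50 mm in diameter and 70 mm high with its cap. The point is its centre, 35 mm above its underside, z up. Loose, 0.12 to 0.26 kg.
- strut_tray: Low open plywood tray for bamboo struts, fixed to the bench: 134 mm along its x, 150 mm along its y (the long side), walls 20 mm high and 5 mm thick, so 124 by 140 mm inside; floor top 5 mm above the bench. Origin: centre of its underside, on the bench.
- peg_board: Flat dark wooden board for spools, fixed to the bench: 90 mm along its x, 150 mm along its y, 12 mm thick, with two upright steel pegs of 9 mm diameter at x = 0, y = -40 mm and y = +40 mm. The pegs stand 25 mm above the board's top (37 mm above the bench). Origin: centre of its underside, on the bench.
- dish: Round shallow metal dish for the jar, fixed to the bench: outside diameter 112 mm at the foot and 116 mm at the rim, rim 14 mm high, inside diameter about 106 mm, floor top 4 mm above the bench. Origin: centre of its underside, on the bench.
- mug: Bystander: white mug, 72 mm in diameter and 75 mm high, with a handle, standing on the robot's right. Origin: centre of its underside. Loose; leave it where it is.
- paste_brush: Bystander: paste brush lying along x on the robot's left. Origin on its underside. Loose; leave it where it is.
Things that resemble listed ones, but are neither listed nor needed, are in the scene too. What is shaped like the part that bears strut_b_mid but blue or purple is not meant.

How it is judged:
At the end, for the whole second after the job is handed in: Both struts flat on the tray floor, inside its walls, within 0.25 rad of its long side; a spool over each peg, bottom within 4 mm of the board, tilt under 0.1 rad; the jar on the dish floor within 30 mm of its middle, tilt under 0.1 rad; all at rest; mug and brush within 20 mm of their start (x of strut_a_mid in the frame of strut_tray between -0.056 and 0.056 m and y of strut_a_mid in the frame of strut_tray between -0.03 and 0.03 m and z of each of strut_a_mid, strut_b_mid in the frame of strut_tray below 0.018 m and angle between the x axis of each of strut_a_mid, strut_b_mid and the y axis of strut_tray, either way round below 0.25 rad and x of strut_b_mid in the frame of strut_tray between -0.056 and 0.056 m and y of strut_b_mid in the frame of strut_tray between -0.03 and 0.03 m and ((x of spool_a_mid in the frame of peg_board between -0.012 and 0.012 m and y of spool_a_mid in the frame of peg_board between -0.052 and -0.028 m and z of each of spool_a_mid, spool_b_mid in the frame of peg_board below 0.036 m and angle between the z axis of each of spool_a_mid, spool_b_mid and the z axis of peg_board, either way round below 0.1 rad and x of spool_b_mid in the frame of peg_board between -0.012 and 0.012 m and y of spool_b_mid in the frame of peg_board between 0.028 and 0.052 m) or (x of spool_a_mid in the frame of peg_board between -0.012 and 0.012 m and y of spool_a_mid in the frame of peg_board between 0.028 and 0.052 m and z of each of spool_a_mid, spool_b_mid in the frame of peg_board below 0.036 m and angle between the z axis of each of spool_a_mid, spool_b_mid and the z axis of peg_board, either way round below 0.1 rad and x of spool_b_mid in the frame of peg_board between -0.012 and 0.012 m and y of spool_b_mid in the frame of peg_board between -0.052 and -0.028 m)) and horizontal distance between jar_mid and dish below 0.03 m and z of jar_mid in the frame of dish below 0.044 m and angle between jar_mid's own z axis and vertical below 0.1 rad and linear speed of each of strut_a, spool_a, jar, strut_b, spool_b below 0.02 m/s and angular speed of each of strut_a, spool_a, jar, strut_b, spool_b below 0.2 rad/s); the robot touches nothing.
It fails at once if the mug is moved more than 20 mm (distance of mug from where it was at the start of the episode above 0.02 m).
It fails at once if the brush is moved more than 20 mm (distance of paste_brush from where it was at the start of the episode above 0.02 m).
It also fails if it takes over 118 s, if anything falls off the work surface, if the arm or the gripper's body presses on something with over 40 N, if the wrist force passes 120 N, or if a joint passes its speed limit or range.

## Working session

There is one attempt and no reset: what is moved stays moved. The work goes in short steps, Python scripts to look and compute and a tool call to move; the robot and the scene stay as the last step left them, time stands still between calls to the robot, and variables do not carry over. Pictures are saved under pics/ and viewed, at most 14 in all, crops included, and the job is handed in when it is done.

Besides the shell and the picture viewer there is one more tool, called after "Call:" as name(argument=value, ...) on one line, values as JSON. step_arm: Moves the arm, as the interface text tells. Its arguments: {"type":"object","properties":{"targets":{"type":"string"},"gripper":{"type":"number"},"squeeze":{"type":"number"}},"required":["targets"]}

```bash
mkdir -p pics; ls
cat > h.py <<'E'
import numpy as np, cv2
from station import manip
from scipy.spatial.transform import Rotation as R
def cam(name, s=None):
    c=manip.get_calibration(name)
    if 'extrinsics' in c: T=np.array(c['extrinsics'])
    else:
        s=s or manip.sense(); W=np.eye(4); W[:3,:3]=R.from_quat(s['tool_rot']).as_matrix(); W[:3,3]=s['tcp_pos']
        T=W@np.array(c['tool_from_camera'])
    return 192/np.tan(np.radians(c['fov_y'])/2),c['cx'],c['cy'],T
def px2w(cm,p,z):
    f,cx,cy,T=cm; d=T[:3,:3]@np.array([(p[0]-cx)/f,(p[1]-cy)/f,1]); o=T[:3,3]
    return o+d*(z-o[2])/d[2]
def w2px(cm,P):
    f,cx,cy,T=cm; q=T[:3,:3].T@(np.array(P)-T[:3,3]); return np.array([cx+f*q[0]/q[2],cy+f*q[1]/q[2]])
def save(name,im,box=None,k=1):
    if box: im=im[box[1]:box[3],box[0]:box[2]]
    cv2.imwrite('pics/'+name,cv2.resize(im,None,fx=k,fy=k,interpolation=cv2.INTER_CUBIC)[:,:,::-1])
E
python3 - <<'E'
from h import *
np.set_printoptions(precision=4,suppress=True)
s=manip.sense(); print(s['tcp_pos'],s['tool_rot'],s['t'])
im=manip.snapshot('top'); save('top1.png',im,None,1.5)
c=cam('top'); print(c)
for q,z in [('strut_a_mid',.006),('spool_a_mid',.02),('jar_mid',.035),('strut_tray',0),('peg_board',0),('dish',0),('mug',0),('paste_brush',0)]:
    for d in manip.mark_of('top',q): print(q,round(d['p'],2),np.round(d['position'],1),px2w(c,d['position'],z)[:2])
im=manip.snapshot('scene'); save('sc1.png',im,None,1.5)
print(manip.get_calibration('wrist'))
E
```

```text
pics
[ 0.25   -0.572   0.2303] [ 0.9789  0.2044 -0.     -0.0011] 0.0
(np.float64(410.14291235703104), 264.1054847322698, 186.60758797123415, array([[-0.019 , -0.9845,  0.1745,  0.2594],
       [-0.9998,  0.0188, -0.0031,  0.0062],
       [-0.0003, -0.1745, -0.9847,  1.2158],
       [ 0.    ,  0.    ,  0.    ,  1.    ]]))
strut_a_mid 0.62 [304.1 199.6] [ 0.4322 -0.1159]
spool_a_mid 0.55 [410.5 198. ] [ 0.429  -0.4281]
spool_a_mid 0.44 [225.7 197.1] [0.4421 0.1162]
jar_mid 0.82 [349.9 190.1] [ 0.4535 -0.2477]
strut_tray 0.58 [345.9 140.9] [ 0.6126 -0.2514]
strut_tray 0.56 [179.3 143.8] [0.6132 0.2599]
peg_board 0.64 [261.4 145. ] [0.6045 0.0082]
dish 0.77 [345.3 140. ] [ 0.6155 -0.2498]
dish 0.25 [114.  184.2] [0.4909 0.4546]
mug 0.87 [409.6 200.6] [ 0.4241 -0.432 ]
paste_brush 0.57 [114.6 183.3] [0.4936 0.4529]
{'fov_y': 67.56470880735908, 'cx': 251.87685844957386, 'cy': 189.09922637775446, 'tool_from_camera': array([[ 0.0014, -0.9445, -0.3286,  0.085 ],
       [ 1.    ,  0.0011,  0.0011, -0.0009],
       [-0.0007, -0.3286,  0.9445, -0.1418],
       [ 0.    ,  0.    ,  0.    ,  1.    ]])}
```

View pics/top1.png

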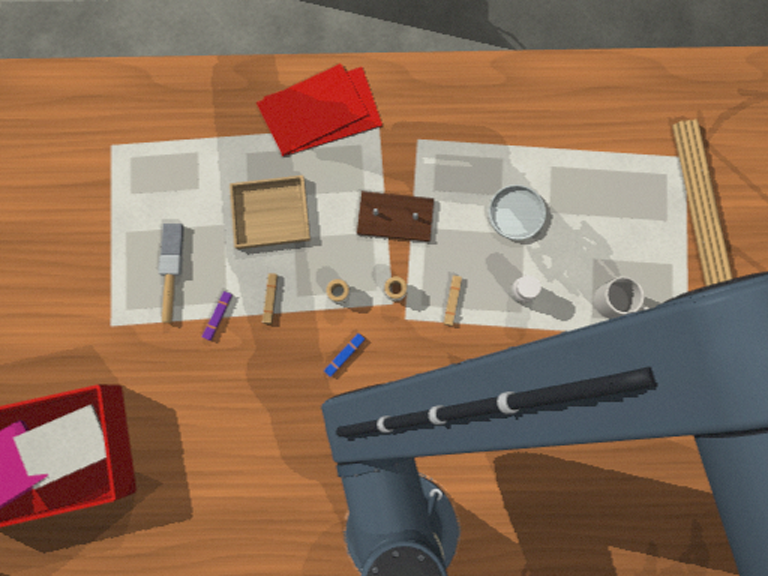

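View pics/sc1.png

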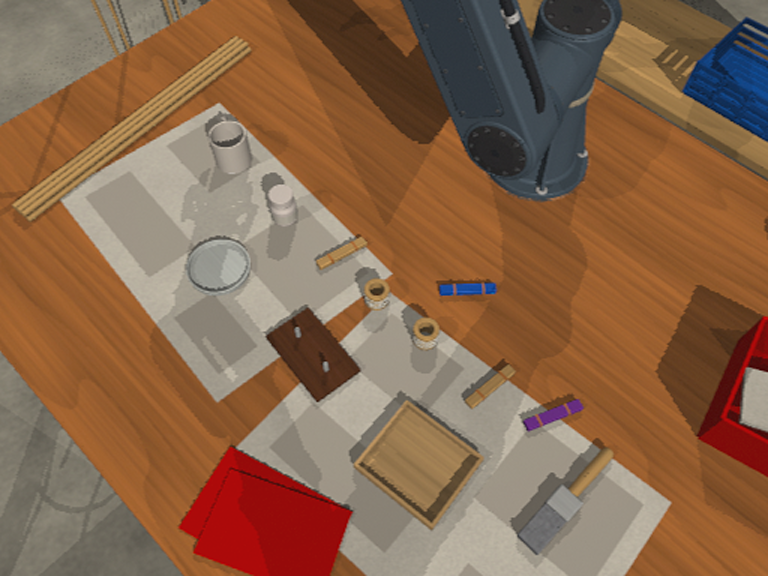

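Top view (1.5x px): the bamboo struts are at (270,299) and (454,299). The blue one at (345,355) and the purple one at (218,316) are the look-alikes. The spools are at (338,290) and (396,288), the jar at (526,289), the tray at (270,213), the board at (396,216), the dish at (519,213), the mug at (619,297) and the brush at (170,272).

Run:
```python
from h import *
np.set_printoptions(precision=4,suppress=True)
im=manip.snapshot('top'); c=cam('top')
save('crop.png',im,(120,170,420,260),2.6)
for q,z in [('strut_a_mid',.012),('spool_a_mid',.04),('jar_mid',.07),('strut_tray',.02),('peg_board',.012),('dish',.014)]:
    for d in manip.masks_of('top',q):
        m=d['pixels'].astype(np.uint8); cs,_=cv2.findContours(m,0,2); k=max(cs,key=cv2.contourArea)
        # rectify contour to plane z in mm
        P=np.array([px2w(c,p[0],z)[:2] for p in k]).astype(np.float32)
        r=cv2.minAreaRect(P*1000); print(q,round(d['p'],2),np.round(d['position'],0),m.sum(),np.round(r[0],1),np.round(r[1],1),round(r[2],1))
```

```text
strut_a_mid 0.54 [303. 199.] 198 [ 430.6 -108. ] [18.4 98.3] 76.8
spool_a_mid 0.74 [228. 195.] 186 [448.2 115. ] [43.6 47.1] 89.7
jar_mid 0.88 [350. 190.] 321 [ 441.7 -240.9] [45.5 65.7] 43.1
strut_tray 0.38 [343. 138.] 1088 [ 607.1 -243.1] [111.9 113. ] 87.4
peg_board 0.93 [263. 143.] 1420 [606.    1.6] [149.5  93.7] 82.4
dish 0.7 [344. 140.] 1123 [ 608.8 -244.4] [112.5 113.9] 87.4
```

View pics/crop.png

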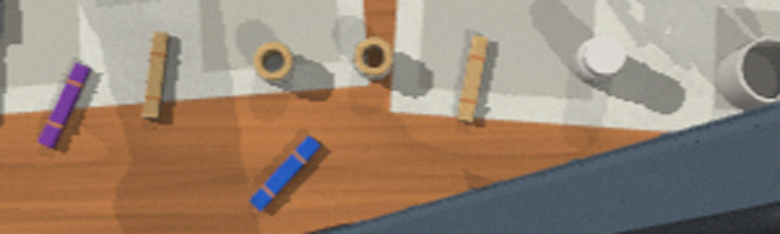

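The pale bamboo struts at crop (157,75) and (474,79) match "flat pale stick with darker joints". The purple (65,105) and blue (286,173) ones are the excluded look-alikes.

```bash
cat >> h.py <<'E'
def go(x,y,z,psi):
    """psi: heading of tool x in world, deg (half turns equal; chosen nearest natural)"""
    s=manip.sense(); M=R.from_quat(s['tool_rot']).as_matrix()
    d=M.T@(np.array([x,y,z])-s['tcp_pos'])*1000
    cur=np.degrees(np.arctan2(M[1,0],M[0,0])); t=-(psi-cur); t=(t+180)%360-180
    print('go',np.round(d,0),'turn',round(t,1),'| q6 then',round(np.arctan2(y,x)+np.pi/2-np.radians(psi),2))
E
python3 - <<'E'
from h import *
np.set_printoptions(precision=4,suppress=True)
c=cam('top')
cr=lambda x,y:(x/2.6+120-.3,y/2.6+170-.3)
f=lambda x,y:(x/1.5,y/1.5)
for n,e in [('L',[(160,33),(151,119)]),('R',[(480,36),(466,121)])]:
    A,B=[px2w(c,cr(*p),.012) for p in e]; d=A-B
    print('strut',n,((A+B)/2)[:2],np.linalg.norm(d),np.degrees(np.arctan2(d[1],d[0])))
for n,p,z in [('spoolL',cr(273,62),.04),('spoolR',cr(373,57),.04),('jar',cr(600,57),.07),('dish',f(519,213),.014),('mug',f(621,297),.075),('pegL',f(376,210),.037),('pegR',f(416,214),.037)]:
    print(n,px2w(c,p,z)[:2])
C=[px2w(c,f(*p),.02)[:2] for p in [(232,184),(305,178),(311,240),(236,248)]]
print('tray',C,np.mean(C,0),[np.linalg.norm(C[i]-C[i-1]) for i in range(4)])
print('pxpeg pred',w2px(c,[.606,.0416,.037]))
go(.43,-.108+.0,.15,0)
E
```

```text
strut L [0.4408 0.2539] 0.09930737055757416 -4.958496455339471
strut R [ 0.431 -0.108] 0.09939626752701054 -11.243588020749462
spoolL [0.4495 0.1173]
spoolR [0.453  0.0056]
jar [ 0.4434 -0.2415]
dish [ 0.6051 -0.2486]
mug [ 0.421 -0.418]
pegL [0.6101 0.0399]
pegR [ 0.6003 -0.0394]
tray [array([0.6754, 0.3319]), array([0.6853, 0.1838]), array([0.5555, 0.171 ]), array([0.542 , 0.3203])] [0.6146 0.2517] [np.float64(0.13393326658835616), np.float64(0.14842588088259054), np.float64(0.13045062611925623), np.float64(0.1499346145658805)]
pxpeg pred [250.1    141.3239]
go [ 351. -354.   81.] turn 23.6 | q6 then 1.32
```

Run:
```python
from h import *
go(.443,-.2415,.2,60)
```

```text
go [ 309. -226.   31.] turn -36.4 | q6 then 0.02
```

Call:
step_arm(targets="309 -226 30 -36;309 -226 30 -36;309 -226 30 -36;309 -226 30 -36;309 -226 30 -36;309 -226 30 -36;309 -226 30 -36;309 -226 30 -36;309 -226 30 -36;309 -226 30 -36;309 -226 30 -36;309 -226 30 -36", gripper=0, squeeze=40)

```text
t: 2.05
tcp_pos: [0.4426, -0.2434, 0.2015]
tool_rot: [0.868, 0.496, 0.0, 0.0]
force: [0.5, -0.4, 0.1]
finger_gap: 0.995
gripper_force: 0.0
```

```bash
cat >> h.py <<'E'
def look(name,marks={},k=1):
    s=manip.sense(); im=manip.snapshot('wrist').copy(); c=cam('wrist',s)
    for n,P in marks.items():
        u=w2px(c,P); cv2.drawMarker(im,tuple(int(round(v)) for v in u),(0,255,0),0,14,1); print(n,u.round(0))
    save(name,im,None,k); return c,s
E
python3 - <<'E'
from h import *
c,s=look('w1.png',{'jar':[.4434,-.2415,.07],'dish':[.605,-.2486,.014]})
print(s['t'],s['tcp_pos'],s['q'][5],s['force'])
for d in manip.masks_of('wrist','jar_mid'):print(d['p'],d['position'],px2w(c,d['position'],.05))
go(.443,-.2415,.028,60)
E
```

```text
jar [252. 178.]
dish [383.  97.]
2.05 [ 0.44257736 -0.24340949  0.20148488] -0.19131765163424846 [ 0.5130029  -0.35993529  0.12848575]
0.88 [258.1, 173.1] [ 0.44867479 -0.24548113  0.05      ]
go [  2.  -0. 173.] turn -0.5 | q6 then 0.02
```

View pics/w1.png

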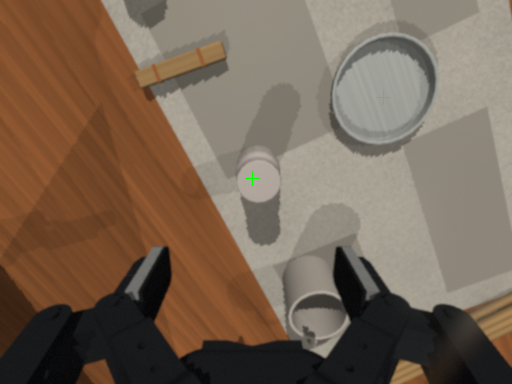

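Jar top at (258,180), dish at (385,90), strut at (180,65), mug at (318,300). All match the estimates within about 5 mm, so I go down.

Call:
step_arm(targets="2 4 60 0;2 4 110 0;2 4 150 0;2 4 173 0;2 4 173 0")

```text
t: 2.65
tcp_pos: [0.4451, -0.2415, 0.0251]
tool_rot: [0.868, 0.496, -0.001, -0.004]
force: [-0.2, 0.4, 0.1]
finger_gap: 1.0
gripper_force: 0.0
```

Call:
step_arm(targets="0 0 0 0;0 0 0 0;0 0 0 0;0 0 0 0;0 0 0 0;0 0 0 0;0 0 0 0", gripper=1)

```text
t: 3.35
tcp_pos: [0.4487, -0.2436, 0.0305]
tool_rot: [0.868, 0.497, 0.001, 0.002]
force: [0.3, -0.7, 7.0]
finger_gap: 0.553
gripper_force: 41.1
```

Call:
step_arm(targets="0 0 -40 0;0 0 -60 0;0 0 -60 0")

```text
t: 3.65
tcp_pos: [0.449, -0.2435, 0.0913]
tool_rot: [0.868, 0.497, 0.001, 0.003]
force: [0.5, -0.7, -3.0]
finger_gap: 0.555
gripper_force: 43.1
```

Run:
```python
from h import *
go(.607,-.2475,.095,60)
```

```text
go [ 76. 138.  -3.] turn -0.4 | q6 then 0.14
```

Call:
step_arm(targets="38 69 0 0;76 138 0 0;76 138 0 0;76 138 0 0;76 138 0 0;76 138 0 0")

```text
t: 4.25
tcp_pos: [0.6024, -0.2453, 0.0868]
tool_rot: [0.868, 0.497, -0.001, -0.002]
force: [0.0, 0.5, -3.0]
finger_gap: 0.556
gripper_force: 43.1
```

Call:
step_arm(targets="0 0 30 0;0 0 48 0;0 0 53 0;0 0 53 0;0 0 53 0")

```text
t: 4.75
tcp_pos: [0.6034, -0.2466, 0.0354]
tool_rot: [0.868, 0.497, -0.0, -0.001]
force: [0.1, 0.2, -2.3]
finger_gap: 0.551
gripper_force: 43.2
```

Call:
step_arm(targets="0 0 1 0;0 0 1 0;0 0 1 0;0 0 1 0;0 0 1 0;0 0 1 0", gripper=0.1)

```text
t: 5.35
tcp_pos: [0.6049, -0.2465, 0.0344]
tool_rot: [0.868, 0.497, 0.0, 0.0]
force: [0.8, -0.1, 0.1]
finger_gap: 0.901
gripper_force: 0.0
```

Call:
step_arm(targets="0 0 -40 0;0 0 -80 0;0 0 -120 0;0 0 -160 0;0 0 -160 0")

```text
t: 5.85
tcp_pos: [0.6086, -0.2486, 0.2013]
tool_rot: [0.868, 0.497, 0.003, 0.006]
force: [0.2, -0.0, 0.5]
finger_gap: 0.902
gripper_force: 0.0
```

Run:
```python
from h import *
c,s=look('w2.png')
for d in manip.masks_of('wrist','jar_mid')+manip.masks_of('wrist','dish'):print(d['p'],d['position'],px2w(c,d['position'],.04))
go(.431,-.108,.13,-11.2+0)
```

```text
0.68 [247.2, 177.8] [ 0.60220606 -0.25288759  0.04      ]
0.66 [253.5, 151.4] [ 0.62303037 -0.23092692  0.04      ]
0.16 [200.5, 328.9] [ 0.44024623 -0.40344483  0.04      ]
go [  31. -219.   64.] turn 70.8 | q6 then 1.52
```

View pics/w2.png

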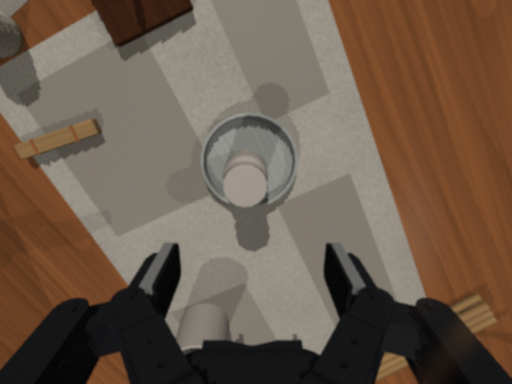

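The jar stands upright in the dish: cap at (245,185), base near the dish centre at (250,161). Next is the right strut.

Call:
step_arm(targets="31 -219 60 71;31 -219 60 71;31 -219 60 71;31 -219 60 71;31 -219 60 71;31 -219 60 71;31 -219 60 71;31 -219 60 71;31 -219 60 71;31 -219 60 71;31 -219 60 71;31 -219 60 71", gripper=0.3)

```text
t: 7.2
tcp_pos: [0.4312, -0.1087, 0.1337]
tool_rot: [0.995, -0.099, -0.001, -0.0]
force: [0.3, -0.2, -0.2]
finger_gap: 0.7
gripper_force: 0.0
```

```bash
cat >> h.py <<'E'
def strut(c,near):
    for d in manip.masks_of('wrist','strut_b_mid'):
        cs,_=cv2.findContours(d['pixels'].astype(np.uint8),0,2); k=max(cs,key=cv2.contourArea)
        P=np.array([px2w(c,p[0],.010)[:2] for p in k]).astype(np.float32)*1000
        r=cv2.minAreaRect(P); b=cv2.boxPoints(r); e=[b[1]-b[0],b[2]-b[1]]; e=max(e,key=np.linalg.norm)
        print('strut',round(d['p'],2),np.round(r[0],1),np.round(r[1],1),'ang',np.degrees(np.arctan2(e[1],e[0])).round(1))
E
python3 - <<'E'
from h import *
c,s=look('w3.png',{'s':[.431,-.108,.012]})
strut(c,0); print(s['tcp_pos'],s['q'][5])
go(.431,-.108,.003,-11.2)
E
```

```text
s [252. 182.]
strut 0.6 [344.4  90.2] [19.1 68.9] ang -44.6
[ 0.43115397 -0.10871043  0.13371464] 1.2699546034693914
go [ -0.  -1. 131.] turn -0.2 | q6 then 1.52
```

View pics/w3.png

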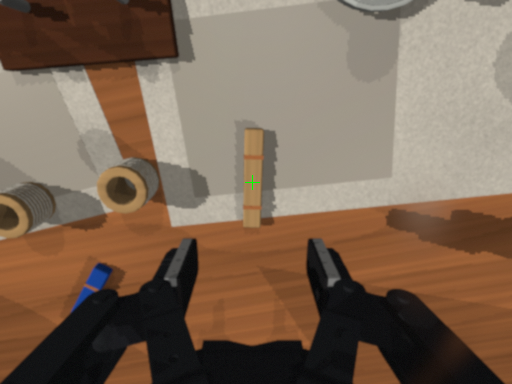

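The strut is at (253,178), lined up between the fingers. The blue look-alike at (92,287) is well clear.

Call:
step_arm(targets="3 0 45 0;3 0 90 0;3 0 120 0;3 0 129 0;3 0 129 0;3 0 129 0")

```text
t: 7.9
tcp_pos: [0.4351, -0.1098, 0.0061]
tool_rot: [0.995, -0.099, 0.001, 0.0]
force: [0.4, 0.6, -0.5]
finger_gap: 0.701
gripper_force: 0.0
```

Call:
step_arm(targets="0 0 0 0;0 0 0 0;0 0 0 0;0 0 0 0;0 0 0 0;0 0 0 0", gripper=1)

```text
t: 8.5
tcp_pos: [0.4352, -0.1098, 0.0065]
tool_rot: [0.995, -0.099, 0.001, 0.0]
force: [-0.9, -0.5, 6.9]
finger_gap: 0.19
gripper_force: 38.9
```

Call:
step_arm(targets="0 0 -40 0;0 0 -90 0;0 0 -100 0;0 0 -100 0")

```text
t: 8.9
tcp_pos: [0.4358, -0.1101, 0.1074]
tool_rot: [0.995, -0.099, 0.003, 0.001]
force: [-0.5, 0.2, -0.7]
finger_gap: 0.193
gripper_force: 39.6
```

Run:
```python
from h import *
u=np.array([np.cos(np.radians(4.5)),np.sin(np.radians(4.5))])
for k in (-.028,.028): print(np.array([.6146,.2517])+k*u)
p=np.array([.6146,.2517])-.028*u
go(p[0],p[1],.11,94.5)
```

```text
[0.58668631 0.24950315]
[0.64251369 0.25389685]
go [  77. -382.   -3.] turn -105.9 | q6 then 0.32
```

Call:
step_arm(targets="77 -382 -30 -106;77 -382 -30 -106;77 -382 -30 -106;77 -382 -30 -106;77 -382 -30 -106;77 -382 -30 -106;77 -382 -30 -106;77 -382 -30 -106;77 -382 -30 -106;77 -382 -30 -106;77 -382 -30 -106;77 -382 -30 -106")

```text
t: 10.1
tcp_pos: [0.5842, 0.2496, 0.1326]
tool_rot: [0.694, 0.72, -0.002, -0.001]
force: [-0.3, -1.0, -0.3]
finger_gap: 0.193
gripper_force: 39.6
```

Call:
step_arm(targets="0 0 0 -5;0 0 0 -5;0 0 0 -5")

```text
t: 10.4
tcp_pos: [0.5848, 0.2494, 0.1336]
tool_rot: [0.665, 0.747, -0.001, -0.001]
force: [0.4, 0.6, -0.4]
finger_gap: 0.191
gripper_force: 39.6
```

Run:
```python
from h import *
a=np.radians(4.5);u=np.array([np.cos(a),np.sin(a)]);v=np.array([-u[1],u[0]]);o=np.array([.6146,.2517])
m={str((i,j)):[*(o+i*.067*u+j*.075*v),.02] for i in(-1,1) for j in(-1,1)}
c,s=look('w4.png',m)
print(s['tcp_pos'],s['t'])
go(.5867,.2495,.0135,94.5)
```

```text
(-1, -1) [213. 254.]
(-1, 1) [212. 101.]
(1, -1) [344. 259.]
(1, 1) [369. 107.]
[0.5847539  0.24942404 0.13362515] 10.4
go [ -0.   2. 120.] turn 2.1 | q6 then 0.32
```

View pics/w4.png

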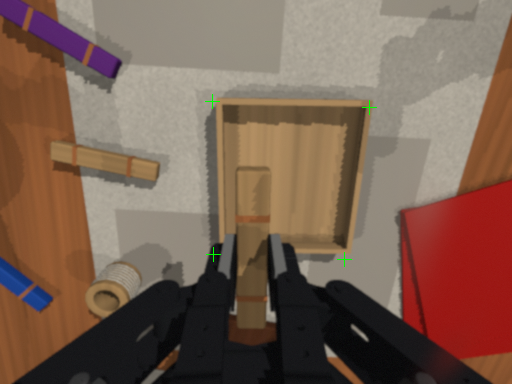

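The tray corners show at (218,101), (368,103), (349,250) and (222,248), about 4 mm beyond my estimate in both +x and +y. I correct for this and lower.

Call:
step_arm(targets="4 6 40 2;4 6 80 2;4 6 110 2;4 6 119 2;4 6 119 2;4 6 119 2")

```text
t: 11.05
tcp_pos: [0.5922, 0.2546, 0.0174]
tool_rot: [0.677, 0.736, 0.001, 0.001]
force: [0.6, -1.7, 0.1]
finger_gap: 0.191
gripper_force: 39.6
```

Call:
step_arm(targets="0 0 0 0;0 0 0 0;0 0 0 0;0 0 0 0", gripper=0.65)

```text
t: 11.45
tcp_pos: [0.5915, 0.2545, 0.0171]
tool_rot: [0.677, 0.736, 0.001, 0.0]
force: [-0.3, 0.7, -0.9]
finger_gap: 0.353
gripper_force: 0.0
```

Call:
step_arm(targets="0 0 -40 0;0 0 -90 0;0 0 -130 0;0 0 -130 0")

```text
t: 11.85
tcp_pos: [0.5956, 0.2556, 0.1534]
tool_rot: [0.677, 0.736, 0.006, 0.004]
force: [1.1, -0.0, -0.3]
finger_gap: 0.351
gripper_force: 0.0
```

Run:
```python
from h import *
c,s=look('w5.png')
print(s['tcp_pos'],s['t'])
go(.4408,.2539,.14,-5)
```

```text
[0.59555974 0.25559362 0.1534408 ] 11.85
go [  11. -152.    9.] turn 99.7 | q6 then 2.18
```

View pics/w5.png

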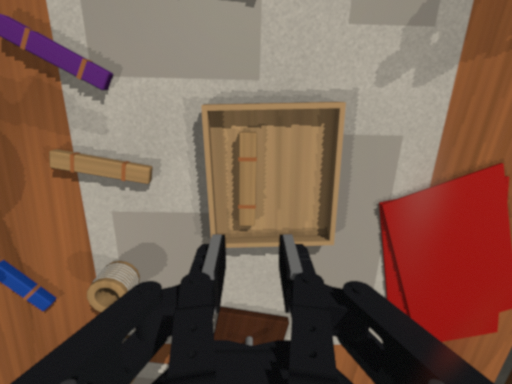

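The first strut lies flat in the tray at (248,178), parallel to the long side. Next is the left strut at (100,167).

Call:
step_arm(targets="11 -152 10 99;11 -152 10 99;11 -152 10 99;11 -152 10 99;11 -152 10 99;11 -152 10 99;11 -152 10 99;11 -152 10 99;11 -152 10 99;11 -152 10 99;11 -152 10 99;11 -152 10 99", gripper=0.3)

```text
t: 13.1
tcp_pos: [0.4374, 0.2524, 0.1349]
tool_rot: [0.999, -0.04, -0.002, 0.001]
force: [-0.3, -0.2, 0.8]
finger_gap: 0.699
gripper_force: 0.0
```

Run:
```python
from h import *
c,s=look('w6.png',{'s':[.4408,.2539,.012]})
strut(c,0); print(s['tcp_pos'],s['q'][5])
go(.4408,.2539,.005,-5)
```

```text
s [250. 178.]
strut 0.81 [333.5 106.6] [28.6 91.7] ang -41.6
strut 0.71 [442.4 253.9] [ 19.6 100.8] ang -5.9
strut 0.61 [410.3 356.5] [ 20.2 103.2] ang -24.2
[0.4373737  0.25236093 0.13490834] 1.9515292290503927
go [  4.  -2. 130.] turn 0.7 | q6 then 2.18
```

View pics/w6.png

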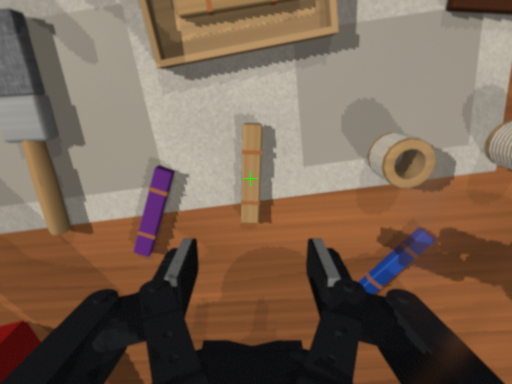

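The pale strut at (251,173) is the one wanted. Purple is at (154,210) and blue at (398,260).

Call:
step_arm(targets="5 -2 45 1;5 -2 90 1;5 -2 120 1;5 -2 130 1;5 -2 130 1;5 -2 130 1")

```text
t: 13.8
tcp_pos: [0.4443, 0.2546, 0.0069]
tool_rot: [0.999, -0.046, 0.0, -0.0]
force: [0.2, 0.2, 0.1]
finger_gap: 0.703
gripper_force: 0.0
```

Call:
step_arm(targets="0 0 0 0;0 0 0 0;0 0 0 0;0 0 0 0;0 0 0 0;0 0 0 0", gripper=1)

```text
t: 14.4
tcp_pos: [0.4446, 0.2547, 0.0076]
tool_rot: [0.999, -0.046, 0.001, -0.0]
force: [-1.4, 0.0, 6.4]
finger_gap: 0.193
gripper_force: 39.0
```

Call:
step_arm(targets="0 0 -40 0;0 0 -90 0;0 0 -110 0;0 0 -110 0")

```text
t: 14.8
tcp_pos: [0.4461, 0.2552, 0.12]
tool_rot: [0.999, -0.046, 0.004, -0.001]
force: [0.7, 0.1, -1.4]
finger_gap: 0.192
gripper_force: 39.4
```

Run:
```python
from h import *
print(manip.sense()['q'][5])
go(.6475,.2575,.12,94.5)
```

```text
1.9645401465071801
go [200. -21.   2.] turn -99.8 | q6 then 0.3
```

Call:
step_arm(targets="200 -21 0 -99;200 -21 0 -99;200 -21 0 -99;200 -21 0 -99;200 -21 0 -99;200 -21 0 -99;200 -21 0 -99;200 -21 0 -99;200 -21 0 -99;200 -21 0 -99;200 -21 0 -99;200 -21 0 -99")

```text
t: 16.0
tcp_pos: [0.6438, 0.2566, 0.1146]
tool_rot: [0.682, 0.731, -0.001, -0.001]
force: [1.2, -0.5, -0.5]
finger_gap: 0.191
gripper_force: 39.4
```

Run:
```python
from h import *
go(.6465,.257,.0155,94.5)
```

```text
go [ 0.  3. 99.] turn -0.5 | q6 then 0.3
```

Call:
step_arm(targets="0 2 40 0;0 2 75 0;0 2 95 0;0 2 100 0;0 2 100 0;0 2 100 0")

```text
t: 16.6
tcp_pos: [0.6469, 0.257, 0.016]
tool_rot: [0.684, 0.73, -0.0, -0.0]
force: [0.1, 0.9, 0.3]
finger_gap: 0.191
gripper_force: 39.4
```

Call:
step_arm(targets="0 0 0 0;0 0 0 0;0 0 0 0;0 0 0 0", gripper=0.65)

```text
t: 17.0
tcp_pos: [0.6472, 0.2571, 0.0167]
tool_rot: [0.684, 0.73, 0.0, 0.0]
force: [-0.0, -0.0, 1.0]
finger_gap: 0.35
gripper_force: 0.0
```

Call:
step_arm(targets="0 0 -40 0;0 0 -90 0;0 0 -140 0;0 0 -140 0")

```text
t: 17.4
tcp_pos: [0.6525, 0.2585, 0.1656]
tool_rot: [0.684, 0.73, 0.007, 0.005]
force: [1.4, 0.6, -0.6]
finger_gap: 0.351
gripper_force: 0.0
```

Run:
```python
from h import *
c,s=look('w7.png'); strut(c,0)
go(.4495,.1173,.15,90)
```

```text
strut 0.91 [646.6 254.6] [ 17.9 102.3] ang -86.2
strut 0.82 [365.6  83.6] [37.7 21.2] ang 78.1
strut 0.74 [435.5 345.9] [21.  53.9] ang -22.8
strut 0.39 [442.1 106.5] [86.6 48.6] ang 53.5
go [-127. -207.    8.] turn 3.7 | q6 then 0.26
```

View pics/w7.png

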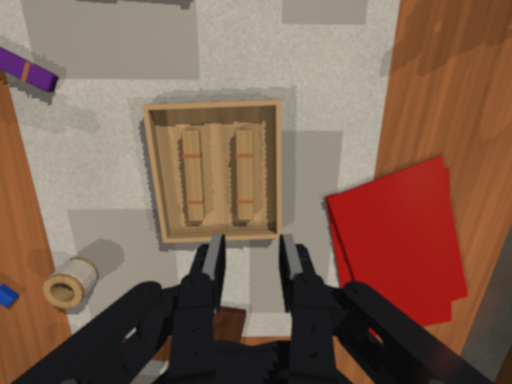

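Both struts lie side by side in the tray at (194,175) and (245,175). Next are the spools.

Call:
step_arm(targets="-127 -207 10 4;-127 -207 10 4;-127 -207 10 4;-127 -207 10 4;-127 -207 10 4;-127 -207 10 4;-127 -207 10 4;-127 -207 10 4", gripper=0)

```text
t: 18.3
tcp_pos: [0.4498, 0.1171, 0.1459]
tool_rot: [0.709, 0.705, 0.0, 0.0]
force: [1.0, -0.7, 0.6]
finger_gap: 0.999
gripper_force: 0.0
```

Run:
```python
from h import *
c,s=look('w8.png',{'s':[.4495,.1173,.04],'s2':[.453,.0056,.04],'pL':[.61,.04,.037],'pR':[.6,-.039,.037]})
print(s['tcp_pos'],s['q'][5])
for d in manip.mark_of('wrist','spool_a_mid'): print(d['p'],d['position'],px2w(c,d['position'],.02))
go(.4495,.1173,.01,90)
```

```text
s [252. 188.]
s2 [255. 290.]
pL [411. 259.]
pR [389. 321.]
[0.44978661 0.11708324 0.1458889 ] 0.018103628213581285
0.93 [250.6, 180.7] [0.44858946 0.11828063 0.02      ]
0.2 [257.0, 281.3] [0.45513054 0.00106842 0.02      ]
go [ -0.  -1. 136.] turn -0.2 | q6 then 0.26
```

View pics/w8.png

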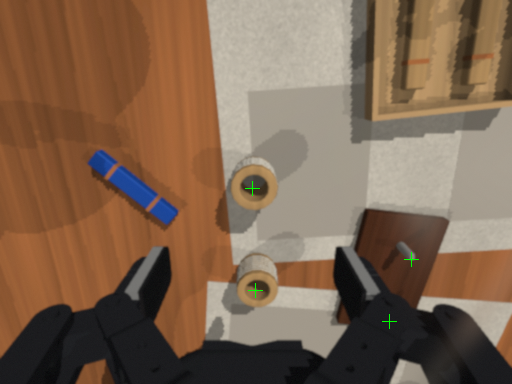

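Spool tops are at (253,188) and (257,290), and the left peg tip is at about (412,259). All agree with the estimates.

Call:
step_arm(targets="0 0 45 0;0 0 90 0;0 0 125 0;0 0 134 0;0 0 134 0;0 0 134 0")

```text
t: 19.0
tcp_pos: [0.4497, 0.1172, 0.0131]
tool_rot: [0.709, 0.706, 0.001, 0.001]
force: [0.9, 0.0, 0.7]
finger_gap: 1.0
gripper_force: 0.0
```

Call:
step_arm(targets="0 0 0 0;0 0 0 0;0 0 0 0;0 0 0 0;0 0 0 0;0 0 0 0;0 0 0 0", gripper=1)

```text
t: 19.7
tcp_pos: [0.4494, 0.1169, 0.0137]
tool_rot: [0.709, 0.706, 0.001, 0.001]
force: [-0.5, 0.6, 7.8]
finger_gap: 0.492
gripper_force: 39.9
```

Call:
step_arm(targets="0 0 -40 0;0 0 -80 0;0 0 -80 0;0 0 -80 0")

```text
t: 20.1
tcp_pos: [0.4492, 0.1169, 0.0935]
tool_rot: [0.709, 0.705, 0.001, 0.001]
force: [0.3, -0.2, -0.7]
finger_gap: 0.498
gripper_force: 41.1
```

Run:
```python
from h import *
go(.61,.0405,.095,83)
```

```text
go [-76. 161.  -1.] turn 6.7 | q6 then 0.19
```

Call:
step_arm(targets="-76 161 0 7;-76 161 0 7;-76 161 0 7;-76 161 0 7;-76 161 0 7;-76 161 0 7;-76 161 0 7")

```text
t: 20.8
tcp_pos: [0.6067, 0.0408, 0.0909]
tool_rot: [0.75, 0.661, -0.002, -0.002]
force: [-0.3, 0.4, -0.1]
finger_gap: 0.498
gripper_force: 41.1
```

Run:
```python
from h import *
go(.61,.0405,.027,83)
```

```text
go [ 0.  4. 64.] turn -0.3 | q6 then 0.19
```

Call:
step_arm(targets="0 2 30 0;0 2 50 0;0 2 60 0;0 2 64 0;0 2 64 0;0 2 64 0")

```text
t: 21.4
tcp_pos: [0.6117, 0.04, 0.0291]
tool_rot: [0.75, 0.661, 0.0, 0.001]
force: [-0.2, -0.0, -0.0]
finger_gap: 0.495
gripper_force: 41.1
```

Call:
step_arm(targets="0 0 2 0;0 0 2 0;0 0 2 0")

```text
t: 21.7
tcp_pos: [0.6115, 0.0398, 0.0268]
tool_rot: [0.751, 0.661, 0.0, 0.0]
force: [-0.4, 0.3, -0.1]
finger_gap: 0.499
gripper_force: 41.1
```

Call:
step_arm(targets="0 0 0 0;0 0 0 0;0 0 0 0;0 0 0 0;0 0 0 0", gripper=0.1)

```text
t: 22.2
tcp_pos: [0.6112, 0.0399, 0.0263]
tool_rot: [0.751, 0.661, -0.0, -0.0]
force: [0.7, 0.9, 0.2]
finger_gap: 0.898
gripper_force: 0.0
```

Call:
step_arm(targets="0 0 -40 0;0 0 -80 0;0 0 -120 0;0 0 -120 0")

```text
t: 22.6
tcp_pos: [0.6155, 0.0395, 0.1523]
tool_rot: [0.75, 0.661, 0.004, 0.005]
force: [1.8, 0.5, 0.4]
finger_gap: 0.9
gripper_force: 0.0
```

Run:
```python
from h import *
c,s=look('w9.png')
for d in manip.mark_of('wrist','spool_a_mid'): print(d['p'],d['position'],px2w(c,d['position'],.032),px2w(c,d['position'],.02))
go(.4535,.004,.14,85)
```

```text
0.89 [242.2, 182.5] [0.60775567 0.04164034 0.032     ] [0.60699038 0.03784218 0.02      ]
go [ -56. -152.    7.] turn -2.3 | q6 then 0.1
```

View pics/w9.png

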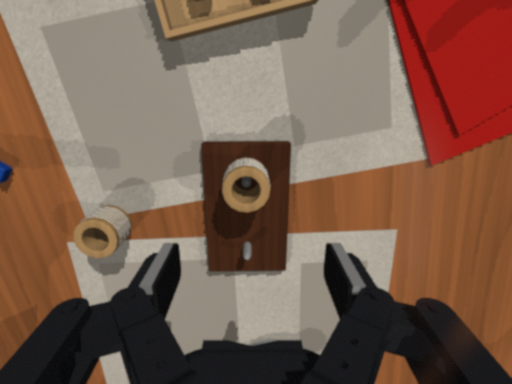

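The first spool is on its peg at (246,185), with the peg tip visible in its bore and the free peg at (247,250). Now the second spool.

Call:
step_arm(targets="-56 -152 0 -2;-56 -152 0 -2;-56 -152 0 -2;-56 -152 0 -2;-56 -152 0 -2;-56 -152 0 -2;-56 -152 0 -2", gripper=0)

```text
t: 23.4
tcp_pos: [0.4558, 0.0033, 0.1462]
tool_rot: [0.739, 0.674, 0.001, 0.001]
force: [0.7, 0.1, -0.9]
finger_gap: 0.996
gripper_force: 0.0
```

Run:
```python
from h import *
s=manip.sense(); manip.snapshot('wrist'); c=cam('wrist',s)
for d in manip.mark_of('wrist','spool_a_mid'): print(d['p'],d['position'],px2w(c,d['position'],.02))
go(.4535,.0035,.010,85)
```

```text
0.8 [421.1, 130.6] [0.61614331 0.03847305 0.02      ]
go [ -0.  -2. 136.] turn -0.2 | q6 then 0.09
```

Call:
step_arm(targets="0 -2 45 0;0 -2 90 0;0 -2 125 0;0 -2 134 0;0 -2 134 0;0 -2 134 0")

```text
t: 24.1
tcp_pos: [0.4524, 0.0037, 0.0131]
tool_rot: [0.739, 0.674, 0.0, 0.001]
force: [0.2, 0.4, -0.6]
finger_gap: 1.002
gripper_force: 0.0
```

Call:
step_arm(targets="0 0 0 0;0 0 0 0;0 0 0 0;0 0 0 0;0 0 0 0;0 0 0 0;0 0 0 0", gripper=1)

```text
t: 24.8
tcp_pos: [0.4522, 0.0036, 0.0137]
tool_rot: [0.739, 0.674, 0.001, 0.001]
force: [-0.3, 0.7, 8.9]
finger_gap: 0.497
gripper_force: 39.7
```

Call:
step_arm(targets="0 0 -40 0;0 0 -80 0;0 0 -90 0;0 0 -90 0")

```text
t: 25.2
tcp_pos: [0.4525, 0.0035, 0.1041]
tool_rot: [0.739, 0.674, 0.001, 0.002]
force: [0.9, -0.2, -1.0]
finger_gap: 0.491
gripper_force: 41.3
```

Run:
```python
from h import *
go(.602,-.0395,.104,83)
```

```text
go [-29. 153.   1.] turn 1.7 | q6 then 0.06
```

Call:
step_arm(targets="-29 153 0 2;-29 153 0 2;-29 153 0 2;-29 153 0 2;-29 153 0 2;-29 153 0 2")

```text
t: 25.8
tcp_pos: [0.5981, -0.0384, 0.1004]
tool_rot: [0.751, 0.661, -0.002, -0.002]
force: [-0.2, 1.3, -1.1]
finger_gap: 0.492
gripper_force: 41.2
```

Run:
```python
from h import *
go(.602,-.0395,.028,83)
```

```text
go [-1.  4. 72.] turn -0.3 | q6 then 0.06
```

Call:
step_arm(targets="-1 2 35 0;-1 2 58 0;-1 2 68 0;-1 2 74 0;-1 2 74 0;-1 2 74 0")

```text
t: 26.4
tcp_pos: [0.6033, -0.0404, 0.0292]
tool_rot: [0.75, 0.661, 0.0, 0.001]
force: [0.8, 0.0, -0.1]
finger_gap: 0.496
gripper_force: 41.3
```

Call:
step_arm(targets="0 0 2 0;0 0 2 0;0 0 2 0")

```text
t: 26.7
tcp_pos: [0.6032, -0.0405, 0.0268]
tool_rot: [0.751, 0.661, 0.0, 0.0]
force: [0.3, -0.0, -1.5]
finger_gap: 0.496
gripper_force: 41.3
```

Call:
step_arm(targets="0 0 0 0;0 0 0 0;0 0 0 0;0 0 0 0;0 0 0 0", gripper=0.1)

```text
t: 27.2
tcp_pos: [0.6029, -0.0404, 0.0263]
tool_rot: [0.751, 0.661, -0.0, -0.0]
force: [-0.2, -0.0, 0.7]
finger_gap: 0.904
gripper_force: 0.0
```

Call:
step_arm(targets="0 0 -40 0;0 0 -80 0;0 0 -120 0;0 0 -160 0;-60 0 -190 0;-60 0 -190 0;-60 0 -190 0;-60 0 -190 0")

```text
t: 28.0
tcp_pos: [0.5944, -0.0994, 0.2152]
tool_rot: [0.751, 0.66, -0.0, -0.001]
force: [0.6, -0.0, -0.7]
finger_gap: 0.894
gripper_force: 0.0
```

Run:
```python
from h import *
a=manip.snapshot('scene'); save('end.png',a,(80,40,420,360),1.8)
s=manip.sense(); print(s['t'],s['tcp_pos'],s['force'])
```

```text
28.05 [ 0.59417329 -0.09885948  0.21471551] [-0.72051344  0.66147904 -0.33667933]
```

View pics/end.png

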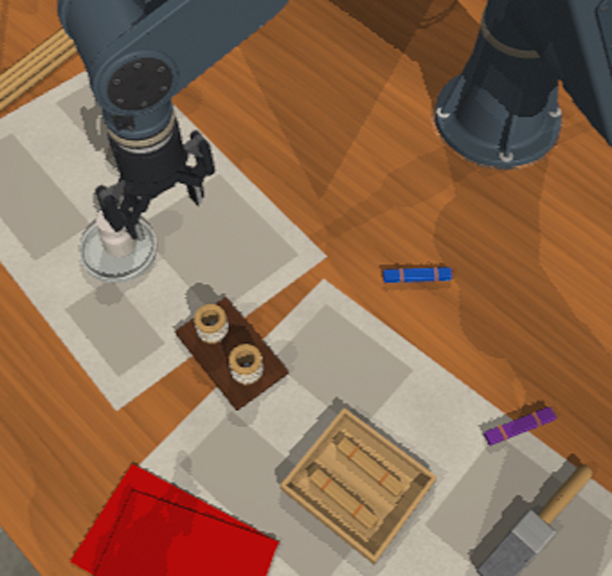

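Both spools sit flat on their pegs at (210,322) and (245,363), the two struts are in the tray, and the jar is in the dish at (118,240). The brush is in place and the gripper is clear of everything, so I hand in.

```bash
python3 -c "
from station import manip
print(manip.sign_off())"
```

```text
the job is handed in; nothing more can be done
None
```

I handed the job in at about 28 s with both struts flat in the tray, a spool on each peg and the jar upright in the dish, going by the camera pictures; I never went near the mug or brush, and the sign-off gave no verdict.

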